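# Find the heel packer for a strap clamp

### The arm

A 7-joint arm with a two-finger parallel gripper is mounted at the origin on a cart in front of the work surface, level with it; the furniture and walls round the work are solid. World frame = base frame: x ahead of the robot, y to its left, z up, the work surface at z = 0. Lengths are in m, angles in rad, forces in N, time in s.
With the tool pointing down it reaches from about 0.425 to 0.875 m from the base axis. Payload 8.4 kg.
Tool frame: the origin (TCP) lies at the very end of the fingers, on their centre line; the grasp point (between the pads) lies r.grip_point_offset behind it (r.grip_point_offset is the distance from the TCP to the grasp point, in m); z points along the fingers, y is the line along which they close (so a half turn about z gives the same grasp; the last joint's range is limited). The gripper opens to 87 mm and grips with 3 to 60 N. Pads are 19 mm wide; open, the fingers measure 117 mm over their backs; the gripper's body (75 mm by 190 mm) begins 51 mm behind the grasp point.
Start: joints at [-1.346, 0.333, 0.04, 1.465, -0.013, 1.343, -0.059], TCP at [0.207, 0.616, 0.223] pointing down, gripper open.
Joint ranges: [-2.58, 2.58], [-0.38, 2.09], [-1.3, 1.39], [0.25, 2.4], [-1.5, 4.64], [0.08, 2.09], [-2.65, 2.65]. Speed limits (rad/s): [2.22, 2.22, 2.79, 2.79, 3.14, 3.14, 3.14].

### API

Orientations are given as a 3x3 rotation matrix whose columns are the frame's x, y, z axes.
In Python, from workcell import r gives the robot as it stands.
- The arm moves only by the tool move_arm, never from a script. Its argument "plan" is a list that holds one entry, the list of rows, each a list of 7 numbers: the finger opening in m, from 0 to 0.087, then the shift along the tool's x, y, z in m, then the turn, a rotation vector about the tool's x, y, z in rad. A call has 1 to 12 rows; each row is the pose to reach, as a shift and turn from the pose commanded when the call began, along the tool's axes at that moment; what a row does not reach only later rows make up. A row lasts 1/10 s, in which the tool goes at most 50 mm and 8.59 degrees, less where a joint would pass 70% of its speed; a pose out of reach is approached as far as the arm can. A call with a gripper value outside its range is refused whole. The fingers move at their own pace and stop on an object; the grip force is fixed at half the most. Time passes only in rows, so rows that repeat a pose let the fingers close. It gives the time, the measured TCP pose, the force, the opening and the grip force at its end, in the units of the state.
- r.get_state(): the state, without advancing time (a new reading comes with each control period).
- r.snapshot(name): name is "scene" or "top" or "wrist"; returns (picture, depth): 384x512x3 uint8, blue, green, red; 384x512 float32, m along the optical axis (not along the pixel's ray), 0 where there is no reading.
- r.get_calibration(name): a dict with "vfov" (degrees; the focal length in pixels is half the picture's height over the tangent of half this angle, whatever the lens; pixels are square), "cx", "cy" (the principal point, pixels), "T" (4x4, takes a point from camera to world coordinates). Camera axes: x right, y down, z forward; pixel columns grow to the right and rows downward; lengths in m; the calibration is good to about 2 mm. A picture is of the moment at which its call begins: read the wrist's pose just before it. get_calibration takes no time and is no camera call; for the wrist camera it gives the pose at the moment of the call.
- r.close_job(): hands the job in; it is judged then, once.
The state is a dict: "t": time; "joint_pos": joint angles; "qvel": joint speeds; "joint_torque": joint torques, N m; "tcp_pos": TCP position; "ee_rot": TCP orientation; "contact_force": force on the tool from outside, world axes, zero at the start; "ft_torque": the same for the moment, N m; "grip_width": opening from 0.0 (shut) to 1.0 (fully open); "gripper_force": force on a finger pad.
Only numpy, scipy, OpenCV 4.12 (cv2) and the standard library are available. Lean on these libraries where they do the work, as an engineer would, in place of code of your own. Each camera call takes 0.05 s, during which the arm holds its last target. There are 200 camera calls.

### The job

The strap that clamps the board in the drilling jig needs packing under its heel. Try the packers thinnest first (yellow 10, green 14, blue 18, red 22 mm), sliding each nose first along the plate under the heel, until the next one will not go in; leave only the thickest one that goes, its nose well under the heel (about 3 cm), with the others drawn back clear of the strap. Then swing the clamping lever clockwise until it is tight, so that the strap bears on that packer and stays nearly level; leave the tape measure and the wax tin alone.

Things in the scene. Friction and masses are not known exactly. Their poses are not given: they have to be found in the camera images.
- jig: drilling jig: plywood plate 340 x 290 mm, 18 mm thick, fixed to the bench. Origin on the bench top; x points away from the robot (plate from x = -180 to +160 mm), y left, z up; yaw differs from start to start. The packers stand on its front part, side by side in any order, noses toward the strap; at the back a wooden board lies (fixed) under the strap's toe
- heel (a point): fixed point on the plate's top, straight below the middle of the strap's heel (its front lower edge, along y); axes as the jig's. Packers slide in under the heel along +x, anywhere along it. The gap there, plate to heel, is as high as the board is thick: 11 to 21 mm, different at each start, to be found by trying
- strap: aluminium clamp strap 140 x 250 x 16 mm. Origin on its toe line, underside, mid-width; heel edge at x = -130 mm, left and right ends at y = +-125, underside z = 0, top z = 16. Springs on three studs below (x = -70 mm) hold it level until the lever is tightened, then the heel tips down (at most 10 mm) until it bears on a packer. A packer too thick stops dead at the heel
- lever (a joint): clamping lever on the strap, turning about an upright axis at x = -70 mm, y = 0 of the strap. 0 (loose): its arm points away from the robot and right, at 45 degrees between; turns clockwise seen from above to a stop at 1.6 rad (tight): arm toward the robot and right. Starts at 0 to 0.06, stays where it is left; takes about 6 N at the grip
- lever_grip (a point): middle of the lever's orange end, 15 mm thick, 68 mm from the lever's axis and 31 mm above the strap's top; the arm (black, 11 mm thick) slopes up to it from a 24 mm hub
- packer_yellow: packer: flat square-edged tan wooden block 10 mm thick, 90 mm long (x), 40 mm wide (y), with an upright dowel handle, 12 to 14 mm in diameter, 42 mm tall above the block's top, at x = -30 mm; the handle's top is painted yellow. Origin: centre of the underside; x points along it to the nose (x = +45 mm)
- packer_green: packer: flat square-edged tan wooden block 14 mm thick, 90 mm long (x), 40 mm wide (y), with an upright dowel handle, 12 to 14 mm in diameter, 42 mm tall above the block's top, at x = -30 mm; the handle's top is painted green. Origin: centre of the underside; x points along it to the nose (x = +45 mm)
- packer_blue: packer: flat square-edged tan wooden block 18 mm thick, 90 mm long (x), 40 mm wide (y), with an upright dowel handle, 12 to 14 mm in diameter, 42 mm tall above the block's top, at x = -30 mm; the handle's top is painted blue. Origin: centre of the underside; x points along it to the nose (x = +45 mm)
- packer_red: packer: flat square-edged tan wooden block 22 mm thick, 90 mm long (x), 40 mm wide (y), with an upright dowel handle, 12 to 14 mm in diameter, 42 mm tall above the block's top, at x = -30 mm; the handle's top is painted red. Origin: centre of the underside; x points along it to the nose (x = +45 mm)
- tape_measure: bystander: yellow pocket tape, 37 x 92 x 64 mm, standing loose on the bench left of the jig. Origin: centre of the underside
- wax_tin: bystander: red tin 69 mm across and 36 mm high, loose on the bench left of the jig. Origin: centre of the underside
Things that resemble listed ones, but are neither listed nor needed, are in the scene too. Leave any turquoise look-alike of the packer_yellow alone.

How it is judged:
On the way, in this order (a step that is already met when the one before it is completed fails the run):
1. the thinnest packer (yellow) is tried: its nose is at least 6 mm under the heel (x of packer_yellow in the frame of heel above -0.039 m and angle between packer_yellow's own z axis and vertical below 0.1 rad), for 0.05 s.
2. then the second (green) is tried: its nose comes up to the heel (within 5 mm) or goes under it (x of packer_green in the frame of heel above -0.05 m), for 0.05 s.
3. then the lever is tightened (beyond 1.3 rad) (value of joint lever above 1.3 rad), for 0.1 s.
At the end, for the whole second after the job is handed in: Lever beyond 1.3 rad; strap level within 0.037 rad (less than 5 mm of gap was left over the packer); one packer flat, within 0.25 rad of straight, nose 18 mm or more under the heel, the strap bearing on it with over 3 N; the noses of the other three at most 3 mm under the heel (value of joint lever above 1.3 rad and angle between strap's own z axis and vertical below 0.037 rad and ((x of packer_yellow in the frame of heel above -0.027 m and angle between packer_yellow's own z axis and vertical below 0.08 rad and angle between the x axis of packer_yellow and the x axis of jig, either way round below 0.25 rad and contact force between strap and packer_yellow above 3 N and x of each of packer_green, packer_blue, packer_red in the frame of heel below -0.042 m) or (x of packer_green in the frame of heel above -0.027 m and angle between packer_green's own z axis and vertical below 0.08 rad and angle between the x axis of packer_green and the x axis of jig, either way round below 0.25 rad and contact force between strap and packer_green above 3 N and x of each of packer_yellow, packer_blue, packer_red in the frame of heel below -0.042 m) or (x of packer_blue in the frame of heel above -0.027 m and angle between packer_blue's own z axis and vertical below 0.08 rad and angle between the x axis of packer_blue and the x axis of jig, either way round below 0.25 rad and contact force between strap and packer_blue above 3 N and x of each of packer_yellow, packer_green, packer_red in the frame of heel below -0.042 m))); the robot touches nothing.
It fails at once if the tape measure or the wax tin is pushed more than 25 mm (distance of any of tape_measure, wax_tin from where it was at the start of the episode above 0.025 m).
It also fails if it takes over 70 s, if anything falls off the work surface, if the arm or the gripper's body presses on something with over 40 N, if the wrist force passes 120 N, or if a joint passes its speed limit or range.

## Working session

There is one attempt and no reset: what is moved stays moved. The work goes in short steps, Python scripts to look and compute and a tool call to move; the robot and the scene stay as the last step left them, time stands still between calls to the robot, and variables do not carry over. Pictures are saved under pics/ and viewed, at most 10 in all, crops included, and the job is handed in when it is done.

Besides the shell and the picture viewer there is one more tool, called after ">>>" by a JSON object that holds its "fn" and its "kwargs", one argument or row to a line. move_arm: Moves the arm, as the interface text tells. Its arguments: {"type":"object","properties":{"plan":{"type":"array"}},"required":["plan"]}

```bash
mkdir -p pics; ls; cat > h.py <<'E'
import numpy as np, cv2
from workcell import r
def snap(n):
    c=r.get_calibration(n); p,d=r.snapshot(n); np.savez('last_'+n,p=p,d=d,T=c['T'],f=(p.shape[0]/2)/np.tan(np.radians(c['vfov'])/2),cx=c['cx'],cy=c['cy']); return p,d
def cloud(n):
    z=np.load('last_'+n+'.npz'); d=z['d']; v,u=np.mgrid[:d.shape[0],:d.shape[1]]
    P=np.stack([(u-z['cx'])/z['f']*d,(v-z['cy'])/z['f']*d,d,np.ones_like(d)],-1)@z['T'].T
    P=P[...,:3]; P[d==0]=np.nan; return z['p'],P
E
python3 - <<'E'
from h import *
s=r.get_state(); print(s['t'],s['tcp_pos'],s['ee_rot'],r.grip_point_offset)
for n in('top','scene'):
    p,d=snap(n); c=r.get_calibration(n);print(n,c['vfov'],np.round(c['T'],3).tolist())
    cv2.imwrite(f'pics/{n}0.png',cv2.resize(p,(768,576)))
E
```

```text
pics
0.0 [0.20668319 0.61577329 0.22170396] [[-9.48033396e-01  3.18170579e-01 -4.03221589e-04]
 [ 3.18170819e-01  9.48032183e-01 -1.51981000e-03]
 [-1.01291784e-04 -1.56912398e-03 -9.99998764e-01]] 0.0187
top 48.65331513167773 [[-0.02, -0.986, 0.163, 0.38], [-1.0, 0.017, -0.017, 0.258], [0.014, -0.163, -0.986, 1.197], [0.0, 0.0, 0.0, 1.0]]
scene 49.14372823634234 [[0.863, -0.372, 0.341, 0.185], [-0.505, -0.651, 0.567, -0.319], [0.011, -0.662, -0.75, 0.869], [0.0, 0.0, 0.0, 1.0]]
```

View pics/top0.png

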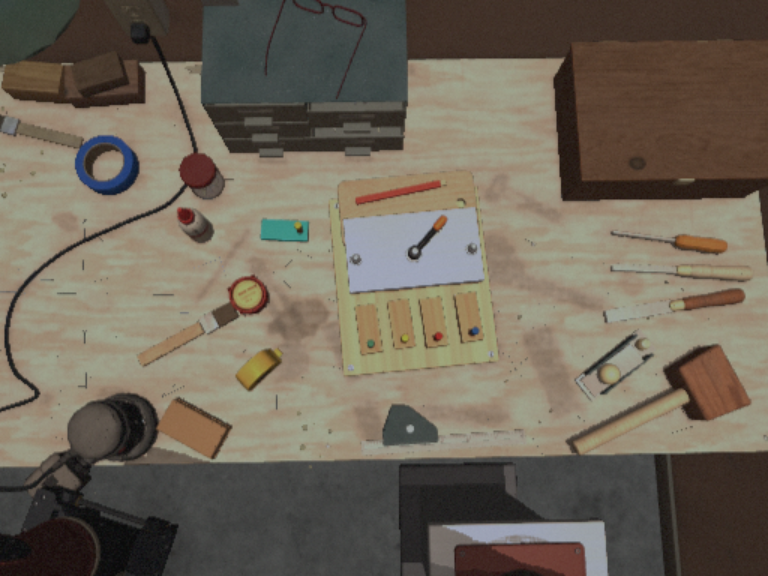

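View pics/scene0.png

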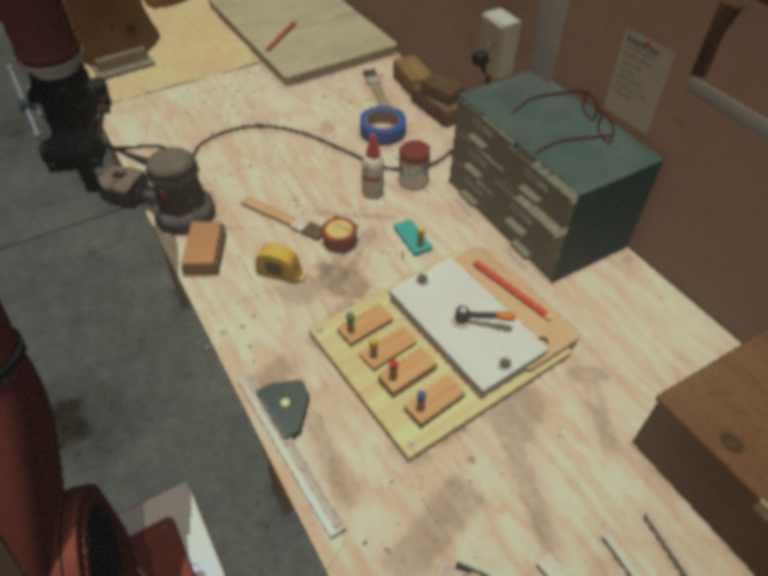

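The top view shows four tan packers on the plate, left to right green (370,343), yellow (404,338), red (437,337) and blue (475,331). The turquoise look-alike is at (285,230) off the jig, so the packer at (404,338) is the yellow one. The tape is at (260,367) and the tin at (248,294). Next I'll confirm this in an enlarged crop and measure.

```bash
python3 - <<'E'
from h import *
p,P=cloud('top'); u0,v0=215,112
cv2.imwrite('pics/crop1.png',cv2.resize(p[v0:v0+145,u0:u0+125],None,fx=4,fy=4,interpolation=cv2.INTER_CUBIC))
Z=P[...,2]
for u,v in [(246,229),(269,225),(291,225),(316,220),(246,215),(267,211),(288,211),(311,207),(260,180),(310,180),(290,247),(234,220),(290,145),(294,147),(276,168)]:
    print(u,v,np.round(P[v,u],4))
E
```

```text
246 229 [0.4716 0.2603 0.0726]
269 225 [0.4812 0.1991 0.0719]
291 225 [0.4792 0.1417 0.0819]
316 220 [0.4912 0.0751 0.0817]
246 215 [0.5136 0.2598 0.0314]
267 211 [0.524  0.2014 0.0286]
288 211 [0.5212 0.1445 0.0431]
311 207 [0.5324 0.0795 0.0334]
260 180 [0.6086 0.2194 0.0451]
310 180 [0.6063 0.0808 0.0447]
290 247 [ 0.4248  0.1379 -0.0013]
234 220 [0.5014 0.2933 0.0212]
290 145 [0.7072 0.133  0.0455]
294 147 [0.6902 0.1266 0.085 ]
276 168 [0.6356 0.1761 0.0725]
```

View pics/crop1.png

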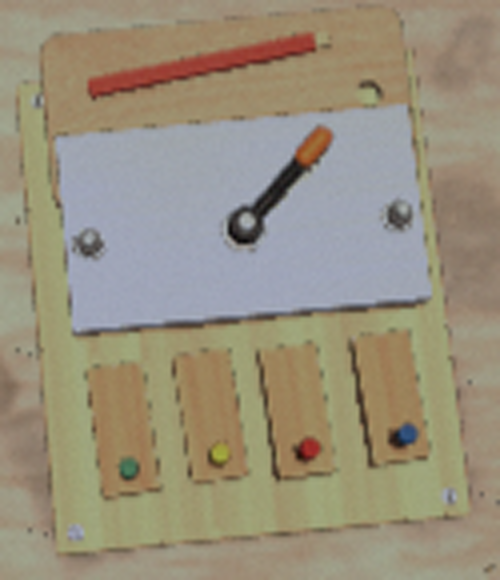

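The crop confirms the four packers, left to right green, yellow, red and blue, with painted tops at crop (128,468), (220,453), (309,449) and (406,434). The heel edge runs from (75,332) to (430,300).

```bash
cat >> h.py <<'E'
def ray(n,u,v,zw):
    z=np.load('last_'+n+'.npz'); T=z['T']; d=T[:3,:3]@np.array([(u-z['cx'])/z['f'],(v-z['cy'])/z['f'],1]); o=T[:3,3]
    return o+d*(zw-o[2])/d[2]
E
python3 - <<'E'
from h import *
pts=dict(g=(128,468,.074),y=(220,453,.070),r=(309,449,.082),b=(406,434,.078),
 HL=(75,332,.045),HR=(430,300,.045),TR=(406,104,.045),TL=(55,137,.045),hub=(244,226,.075),grip=(314,146,.078),
 gn=(114,365,.032),yn=(203,352,.028),rn=(289,345,.04),bn=(379,335,.036),
 PFL=(57,553,.018),PFR=(468,514,.018),PBL=(18,88,.018))
W={k:ray('top',u/4+215-.375,v/4+112-.375,z) for k,(u,v,z) in pts.items()}
for k,v in W.items(): print(k,np.round(v,4))
yaw=lambda a,b:np.degrees(np.arctan2(*(W[b]-W[a])[[1,0]]))
print(yaw('HR','HL')-90,yaw('TR','TL')-90,yaw('HL','TL'),yaw('HR','TR'),yaw('PFL','PBL'),yaw('PFR','PFL')-90)
a=np.radians(yaw('HR','HL')-90);X=np.array([np.cos(a),np.sin(a)]);Y=np.array([-X[1],X[0]])
H=(W['HL']+W['HR'])[:2]/2;print('H',H)
for k in W: print(k,np.round([(W[k][:2]-H)@X,(W[k][:2]-H)@Y],4), end=' ')
for q in 'gyrb': print(q,yaw(q,q+'n'))
p,P=cloud('top');Z=P[...,2]
print('strap z',np.nanmedian(Z[176:184,250:305]),'plate',np.nanmedian(Z[236:240,240:310]),'bench',np.nanmedian(Z[210:240,200:215]))
E
```

```text
g [0.4725 0.2587 0.074 ]
y [0.4816 0.1973 0.07  ]
r [0.4821 0.1393 0.082 ]
b [0.4912 0.0742 0.078 ]
HL [0.569  0.2935 0.045 ]
HR [0.5871 0.048  0.045 ]
TR [0.7276 0.0585 0.045 ]
TL [0.7075 0.3058 0.045 ]
hub [0.6347 0.1773 0.075 ]
grip [0.689  0.1283 0.078 ]
gn [0.5475 0.2672 0.032 ]
yn [0.5561 0.2051 0.028 ]
rn [0.5581 0.1461 0.04  ]
bn [0.5646 0.083  0.036 ]
PFL [0.4195 0.3086 0.018 ]
PFR [0.4408 0.0237 0.018 ]
PBL [0.7521 0.3332 0.018 ]
4.216025867111469 4.6383770985469965 5.079675596584516 4.252339253600219 4.231036114905108 4.275864900541279
H [0.57800427 0.17075777]
g [-0.0988  0.0954] y [-0.0942  0.0336] r [-0.098  -0.0244] b [-0.0936 -0.09  ] HL [0.     0.1231] HR [-0.     -0.1231] TR [ 0.1409 -0.123 ] TL [0.1391 0.1252] hub [0.0571 0.0024] grip [ 0.1076 -0.0505] gn [-0.0234  0.0984] yn [-0.0194  0.0359] rn [-0.0217 -0.0231] bn [-0.0198 -0.0865] PFL [-0.1479  0.1491] PFR [-0.1476 -0.1366] PBL [0.1855 0.1492] g 6.4696576155385275
y 5.952340505723995
r 5.166898900651745
b 6.877974324523173
strap z 0.04517439866772521 plate 0.017527973059575874 bench -0.0008412596799689531
```

>>> {"fn": "move_arm", "kwargs": {
  "plan": [
    [[0.04,-0.394,-0.309,0,0,0,-0.4],[0.04,-0.394,-0.309,0,0,0,-0.4],[0.04,-0.394,-0.309,0,0,0,-0.4],[0.04,-0.394,-0.309,0,0,0,-0.4],[0.04,-0.394,-0.309,0,0,0,-0.4],[0.04,-0.394,-0.309,0,0,0,-0.4],[0.04,-0.394,-0.309,0,0,0,-0.4],[0.04,-0.394,-0.309,0,0,0,-0.4],[0.04,-0.394,-0.309,0,0,0,-0.4],[0.04,-0.394,-0.309,0,0,0,-0.4],[0.04,-0.394,-0.309,0.06,0,0,-0.4],[0.04,-0.394,-0.309,0.06,0,0,-0.4]]
  ]
}}

```text
t: 1.3
tcp_pos: [0.4802, 0.1953, 0.1586]
ee_rot: [[-0.997, -0.073, -0.005], [-0.073, 0.997, -0.003], [0.005, -0.003, -1.0]]
contact_force: [-2.1, 0.5, -0.5]
grip_width: 0.456
gripper_force: 0.0
```

>>> {"fn": "move_arm", "kwargs": {
  "plan": [
    [[0.04,0,0,0.05,0,0,0],[0.04,0,0,0.09,0,0,0],[0.04,0,0,0.12,0,0,0],[0.04,0,0,0.12,0,0,0],[0.0,0,0,0.12,0,0,0],[0.0,0,0,0.12,0,0,0],[0.0,0,0,0.12,0,0,0],[0.0,0,0,0.12,0,0,0],[0.0,0,0,0.12,0,0,0]]
  ]
}}

```text
t: 2.2
tcp_pos: [0.4826, 0.1983, 0.0436]
ee_rot: [[-0.997, -0.076, 0.001], [-0.076, 0.997, 0.001], [-0.001, 0.001, -1.0]]
contact_force: [-0.5, -0.1, 7.1]
grip_width: 0.136
gripper_force: 30.0
```

>>> {"fn": "move_arm", "kwargs": {
  "plan": [
    [[0.0,0,0,-0.002,0,0,0],[0.0,-0.01,0,-0.002,0,0,0],[0.0,-0.018,0,-0.002,0,0,0],[0.0,-0.026,0,-0.002,0,0,0],[0.0,-0.034,0,-0.002,0,0,0],[0.0,-0.042,0,-0.002,0,0,0],[0.0,-0.05,0,-0.002,0,0,0],[0.0,-0.05,0,-0.002,0,0,0]]
  ]
}}

```text
t: 3.0
tcp_pos: [0.533, 0.2016, 0.0445]
ee_rot: [[-0.997, -0.076, 0.001], [-0.076, 0.997, -0.0], [-0.001, -0.0, -1.0]]
contact_force: [-0.9, 0.2, -1.0]
grip_width: 0.136
gripper_force: 30.0
```

```bash
python3 - <<'E'
from h import *
print(r.get_state()['tcp_pos'])
p,d=snap('top'); q,_=snap('scene')
a=cv2.resize(p[112:257,205:340],None,fx=4,fy=4,interpolation=cv2.INTER_CUBIC)
cv2.imwrite('pics/c2.png',a)
cv2.imwrite('pics/c3.png',cv2.resize(q[140:310,200:400],None,fx=3.4,fy=3.4,interpolation=cv2.INTER_CUBIC))
E
```

```text
[0.53303995 0.20156439 0.04450194]
```

View pics/c3.png

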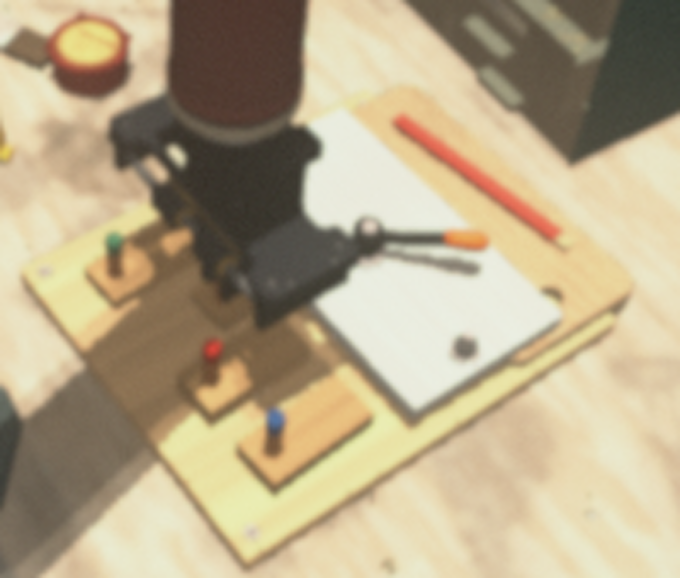

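Yellow slid under the heel with no resistance: its handle is about 43 mm short of the heel, so the nose is about 32 mm under. Next I'll release it and take green.

>>> {"fn": "move_arm", "kwargs": {
  "plan": [
    [[0.04,0,0,0.0,0,0,0],[0.04,0,0,0,0,0,0],[0.04,0,0,0,0,0,0],[0.04,0,0,-0.03,0,0,0],[0.04,0,0,-0.06,0,0,0],[0.04,0.028,0.031,-0.06,0,0,0],[0.04,0.056,0.0605,-0.06,0,0,0],[0.04,0.056,0.0605,-0.06,0,0,0],[0.04,0.056,0.0605,-0.03,0,0,0],[0.04,0.056,0.0605,-0.001,0,0,0],[0.04,0.056,0.0605,-0.001,0,0,0]]
  ]
}}

```text
t: 4.2
tcp_pos: [0.4692, 0.2562, 0.0425]
ee_rot: [[-0.997, -0.076, -0.005], [-0.076, 0.997, -0.004], [0.005, -0.003, -1.0]]
contact_force: [-0.3, 0.5, 0.5]
grip_width: 0.463
gripper_force: 0.0
```

>>> {"fn": "move_arm", "kwargs": {
  "plan": [
    [[0.0,0,0,0,0,0,0],[0.0,0,0,0,0,0,0],[0.0,0,0,0,0,0,0],[0.0,0,0,0,0,0,0],[0.0,0,0,0,0,0,0]]
  ]
}}

```text
t: 4.7
tcp_pos: [0.472, 0.2581, 0.0464]
ee_rot: [[-0.997, -0.076, 0.001], [-0.076, 0.997, 0.001], [-0.001, 0.001, -1.0]]
contact_force: [-1.3, -0.7, 5.2]
grip_width: 0.136
gripper_force: 30.0
```

>>> {"fn": "move_arm", "kwargs": {
  "plan": [
    [[0.0,-0.008,0,0,0,0,0],[0.0,-0.015,0,0,0,0,0],[0.0,-0.02,0,0,0,0,0],[0.0,-0.023,0,0,0,0,0],[0.0,-0.026,0,0,0,0,0],[0.0,-0.028,0,0,0,0,0],[0.0,-0.028,0,0,0,0,0]]
  ]
}}

```text
t: 5.4
tcp_pos: [0.4952, 0.2603, 0.0462]
ee_rot: [[-0.997, -0.078, -0.008], [-0.077, 0.997, -0.001], [0.008, -0.0, -1.0]]
contact_force: [-21.8, -2.8, 24.3]
grip_width: 0.139
gripper_force: 30.0
```

Green stops with its nose at the heel, at 22 N. I'll retry once without the downward load to rule out a snag.

>>> {"fn": "move_arm", "kwargs": {
  "plan": [
    [[0.0,0.008,0,-0.003,0,0,0],[0.0,0.008,0,-0.002,0,0,0],[0.0,0.005,0,-0.002,0,0,0],[0.0,0.003,0,-0.002,0,0,0],[0.0,0.0,0,-0.002,0,0,0],[0.0,0.0,0,-0.002,0,0,0]]
  ]
}}

```text
t: 6.0
tcp_pos: [0.4954, 0.2602, 0.0464]
ee_rot: [[-0.997, -0.077, -0.008], [-0.077, 0.997, -0.002], [0.008, -0.001, -1.0]]
contact_force: [-17.0, 0.5, 8.9]
grip_width: 0.139
gripper_force: 30.0
```

```bash
python3 - <<'E'
from h import *
q,_=snap('scene')
p,P=cloud('scene')
cv2.imwrite('pics/c4.png',cv2.resize(p[140:310,200:400],None,fx=3.4,fy=3.4,interpolation=cv2.INTER_CUBIC))
E
```

```text
(no output)
```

View pics/c4.png

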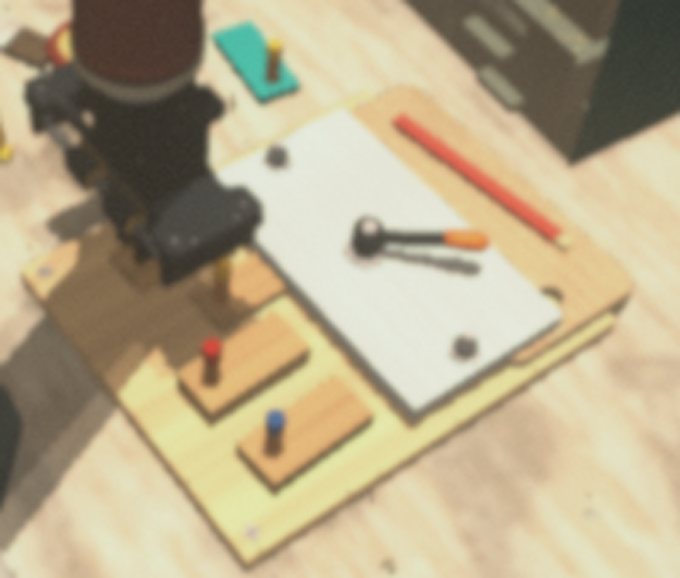

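The second try stopped at the same place. The picture shows yellow (220,290) under the strap and green held at the heel. The measured gap of about 11.7 mm agrees, so yellow stays. Next I'll draw green back and go to the lever.

>>> {"fn": "move_arm", "kwargs": {
  "plan": [
    [[0.0,0.01,0,0,0,0,0],[0.0,0.02,0,0,0,0,0],[0.0,0.026,0,0,0,0,0],[0.0,0.026,0,0,0,0,0],[0.04,0.026,0,0,0,0,0],[0.04,0.026,0,0,0,0,0],[0.04,0.026,0,0,0,0,0],[0.04,0.026,0,-0.04,0,0,0],[0.04,0.026,0,-0.08,0,0,0],[0.0,0.026,0,-0.12,0,0,0],[0.0,0.026,0,-0.12,0,0,0],[0.0,0.026,0,-0.12,0,0,0]]
  ]
}}

```text
t: 7.25
tcp_pos: [0.4741, 0.2582, 0.1684]
ee_rot: [[-0.997, -0.076, 0.002], [-0.076, 0.997, 0.001], [-0.002, 0.001, -1.0]]
contact_force: [0.2, 1.0, -0.4]
grip_width: 0.27
gripper_force: 0.0
```

```bash
python3 - <<'E'
from h import *
snap('top'); p,P=cloud('top'); Z=P[...,2]
H=np.array([.578,.1708]);a=np.radians(4.3);X=np.array([np.cos(a),np.sin(a)]);Y=np.array([-X[1],X[0]])
x=(P[...,:2]-H)@X; y=(P[...,:2]-H)@Y
# orange grip by hue
hsv=cv2.cvtColor(p,cv2.COLOR_BGR2HSV)
m=(hsv[...,1]>140)&(hsv[...,0]<20)&(x>.03)&(x<.16)&(abs(y)<.12)&(Z>.06)
v,u=np.nonzero(m);print('grip px',u.mean(),v.mean(),m.sum(),'jig',x[m].mean(),y[m].mean(),'z',np.percentile(Z[m],[10,50,90]))
hub=ray('top',244/4+214.6,226/4+111.6,.07);print('hub',hub,((hub[:2]-H)@X,(hub[:2]-H)@Y))
t=r.get_state()['tcp_pos'];print(t,((t[:2]-H)@X,(t[:2]-H)@Y))
E
```

```text
grip px 292.80434782608694 148.3695652173913 46 jig 0.10574353307780396 -0.04919470914825738 z [0.07989616 0.08270739 0.08428328]
hub [0.63594411 0.1770437  0.07      ] (np.float64(0.05824915199243803), np.float64(0.0018815470851681112))
[0.47330962 0.25781801 0.16709135] (np.float64(-0.09787119229139302), np.float64(0.09462261608671269))
```

>>> {"fn": "move_arm", "kwargs": {
  "plan": [
    [[0.0,-0.227,-0.111,0,0,0,0],[0.0,-0.227,-0.111,0,0,0,0],[0.0,-0.227,-0.111,0,0,0,0],[0.0,-0.227,-0.111,0,0,0,0],[0.0,-0.227,-0.111,0,0,0,0],[0.0,-0.227,-0.111,0,0,0,0],[0.0,-0.227,-0.111,0,0,0,0],[0.0,-0.227,-0.111,0.05,0,0,0],[0.0,-0.227,-0.111,0.08,0,0,0],[0.0,-0.227,-0.111,0.105,0,0,0],[0.0,-0.227,-0.111,0.105,0,0,0],[0.0,-0.227,-0.111,0.105,0,0,0]]
  ]
}}

```text
t: 8.5
tcp_pos: [0.7073, 0.1655, 0.0629]
ee_rot: [[-0.997, -0.077, -0.001], [-0.077, 0.997, 0.0], [0.001, 0.0, -1.0]]
contact_force: [0.7, 0.2, -0.1]
grip_width: 0.004
gripper_force: 0.0
```

>>> {"fn": "move_arm", "kwargs": {
  "plan": [
    [[0.0,0.009,-0.009,0,0,0,0],[0.0,0.014,-0.017,0,0,0,0],[0.0,0.019,-0.0245,0,0,0,0],[0.0,0.026,-0.031,0,0,0,0],[0.0,0.034,-0.037,0,0,0,0],[0.0,0.043,-0.041,0,0,0,0],[0.0,0.053,-0.0445,0,0,0,0],[0.0,0.053,-0.0445,0,0,0,0]]
  ]
}}

```text
t: 9.3
tcp_pos: [0.6592, 0.1162, 0.0644]
ee_rot: [[-0.997, -0.076, 0.003], [-0.076, 0.997, 0.001], [-0.003, 0.001, -1.0]]
contact_force: [-0.3, 0.6, 0.4]
grip_width: 0.007
gripper_force: 0.3
```

>>> {"fn": "move_arm", "kwargs": {
  "plan": [
    [[0.0,0.007,-0.002,0,0,0,0],[0.0,0.013,-0.003,0,0,0,0],[0.0,0.021,-0.0035,0,0,0,0],[0.0,0.028,-0.0035,0,0,0,0],[0.0,0.033,-0.0025,0,0,0,0],[0.0,0.038,-0.001,0,0,0,0],[0.0,0.042,0.0005,0,0,0,0],[0.0,0.046,0.002,0,0,0,0],[0.0,0.048,0.0045,0,0,0,0],[0.0,0.048,0.0045,0,0,0,0]]
  ]
}}

```text
t: 10.3
tcp_pos: [0.6121, 0.1158, 0.0636]
ee_rot: [[-0.997, -0.075, 0.003], [-0.075, 0.997, -0.001], [-0.003, -0.001, -1.0]]
contact_force: [5.4, -1.6, -1.9]
grip_width: 0.004
gripper_force: 2.5
```

>>> {"fn": "move_arm", "kwargs": {
  "plan": [
    [[0.0,0.002,0.002,0,0,0,0],[0.0,0.004,0.004,0,0,0,0],[0.0,0.004,0.004,0,0,0,0]]
  ]
}}

```text
t: 10.6
tcp_pos: [0.6091, 0.1177, 0.0639]
ee_rot: [[-0.997, -0.074, 0.006], [-0.074, 0.997, -0.003], [-0.005, -0.003, -1.0]]
contact_force: [9.6, -5.5, -3.4]
grip_width: 0.005
gripper_force: 5.3
```

Force is rising to about 11 N, so I'll push a little more, back off, lift clear and look.

>>> {"fn": "move_arm", "kwargs": {
  "plan": [
    [[0.0,0.003,0.003,0,0,0,0],[0.0,0.005,0.005,0,0,0,0],[0.0,0.005,0.005,0,0,0,0]]
  ]
}}

```text
t: 10.9
tcp_pos: [0.6077, 0.1187, 0.0646]
ee_rot: [[-0.997, -0.071, 0.013], [-0.071, 0.997, -0.006], [-0.013, -0.007, -1.0]]
contact_force: [23.5, -14.5, -11.5]
grip_width: 0.004
gripper_force: 13.3
```

>>> {"fn": "move_arm", "kwargs": {
  "plan": [
    [[0.0,-0.012,-0.015,0,0,0,0],[0.0,-0.02,-0.025,0,0,0,0],[0.0,-0.02,-0.025,-0.04,0,0,0],[0.0,-0.02,-0.025,-0.08,0,0,0],[0.0,-0.02,-0.07,-0.12,0,0,0],[0.0,-0.02,-0.12,-0.14,0,0,0],[0.0,-0.02,-0.17,-0.14,0,0,0],[0.0,-0.02,-0.21,-0.14,0,0,0],[0.0,-0.02,-0.21,-0.14,0,0,0]]
  ]
}}

```text
t: 11.8
tcp_pos: [0.6358, -0.0924, 0.2038]
ee_rot: [[-0.998, -0.066, 0.001], [-0.066, 0.998, -0.004], [-0.001, -0.004, -1.0]]
contact_force: [-0.4, -0.4, -0.9]
grip_width: 0.006
gripper_force: 0.0
```

```bash
python3 - <<'E'
from h import *
p,d=snap('top'); p,P=cloud('top')
cv2.imwrite('pics/c5.png',cv2.resize(p[112:257,215:340],None,fx=4,fy=4,interpolation=cv2.INTER_CUBIC))
Z=P[...,2];print('strap heel z',np.nanmedian(Z[185:188,245:305]),'toe',np.nanmedian(Z[146:149,240:280]))
E
```

```text
strap heel z 0.044337690050406664 toe 0.04538550405704078
```

View pics/c5.png

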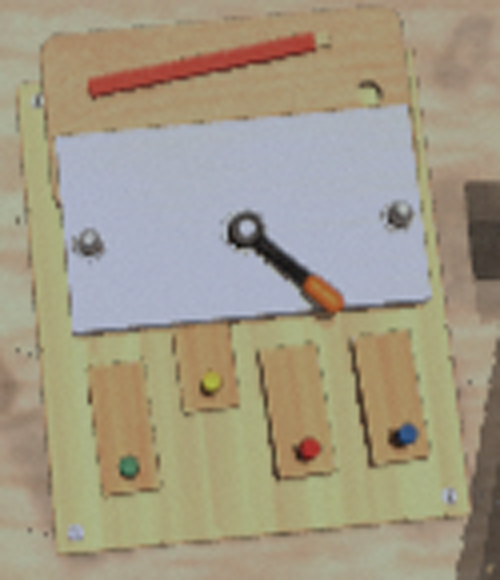

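The picture shows the lever at its stop with the grip at (324,294), and the heel dipped about 1 mm. Yellow (210,384) is under the heel, with green, red and blue clear of it. I'm handing in.

```bash
python3 -c "
from workcell import r
print(r.close_job())"
```

```text
the job is handed in; nothing more can be done
None
```

The job is handed in, verdict not shown: the yellow 10 mm packer is about 3 cm under the heel, green stopped dead at the heel (two tries) and was drawn back clear, and the lever is tight at its stop with the strap nearly level.

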